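# Clear a battery charging dock and load two packs

## Robot

A 6-joint arm with a two-finger parallel gripper is mounted at the origin on a cart in front of the work surface, level with it; the furniture and walls round the work are solid. World frame = base frame: x ahead of the robot, y to its left, z up, the work surface at z = 0. Lengths are in m, angles in rad, forces in N, time in s.
With the tool pointing down it reaches from about 0.25 to 0.725 m from the base axis. Payload 4 kg.
Tool frame: the origin (TCP) lies between the finger pads; the fingertips stand 17 mm ahead of it and the grasp point (between the pads) lies 2 mm behind it; z points along the fingers, y is the direction in which the jaws open and shut (so a half turn about z gives the same grasp; the last joint's range is limited). The gripper opens to 85 mm and grips with 20 to 120 N. Pads are 22 mm wide; open, the fingers measure 114 mm over their backs; the gripper's body (76 mm by 85 mm) begins 54 mm behind the grasp point. The pads swing forward as they close: fully open they stand 13 mm farther back than shut.
Start: joints at [0, 0.241, 0.005, 1.335, 0, 1.571], TCP at [0.5, -0, 0.248] pointing down, gripper open.
Joint ranges: [-2.72, 2.72], [-1.05, 1.87], [-1.09, 1.28], [-1.99, 2.15], [-1.42, 1.44], [-3.14, 3.14]. Speed limits (rad/s): [2.79, 2.79, 3.14, 3.14, 3.14, 3.14].

## Interface

Orientations are given as a unit quaternion [x, y, z, w].
In Python, from workcell import readout, viewer, order gives the robot as it stands. The module is installed in compiled form; this text tells all that it offers.
- The arm moves only by the shell command python3 -m crank 'ROWS'. ROWS is text: rows parted by semicolons, each of 7 numbers parted by spaces: the shift along the tool's x, y, z in m, then the turn, a rotation vector about the tool's x, y, z in rad, then the gripper's target within -1 to 1 (shut at 1, half-way at 0, fully open at -1). A call has 1 to 20 rows; each row shifts and turns the pose as measured when the row begins, along the tool's axes as they then stand; what a row does not reach is not made up. A row lasts 1/12 s, in which the tool goes at most 41.7 mm and 7.16 degrees, less where a joint would pass 70% of its speed; a pose out of reach is approached as far as the arm can. A call with a gripper value outside its range is refused whole. The fingers move at their own pace and stop on an object; the grip force is fixed at half the most. Time passes only in rows, so rows that do not move let the fingers close. It gives the time, the measured TCP pose, the force and the opening at its end, in the units of the state.
- readout.get_obs(): the state, without advancing time (a new reading comes with each control period).
- viewer.camera(name): name is "scene" or "side" or "wrist"; returns the picture (400x640x3 uint8, red, green, blue); there is no depth.
- viewer.calibration(name): a dict with "fx", "fy", "cx", "cy" (pixels), "D" ([k1, k2, p1, p2, k3] as OpenCV has them; the pictures are not rectified), "eye" and "rotation" of the camera in the world. Camera axes: x right, y down, z forward; pixel columns grow to the right and rows downward; lengths in m; the calibration is good to about 2 mm. A picture is of the moment at which its call begins: read the wrist's pose just before it. calibration takes no time and is no camera call; for the wrist camera it gives the pose at the moment of the call.
- order.job_done(): hands the job in, once; it reports no verdict.
The state is a dict: "clock": time; "joint_pos": joint angles; "joint_vel": joint speeds; "tau": joint torques, N m; "eef_pos": TCP position; "tool_rot": TCP orientation; "ft_force": force on the tool from outside, world axes, zero at the start; "ft_torque": the same for the moment, N m; "grip_width": finger opening in m.
Only numpy, scipy, OpenCV 4.12 (cv2) and the standard library are available. Lean on these libraries where they do the work, as an engineer would, in place of code of your own. Each camera call takes 0.05 s, during which the arm holds its last target. There are 200 camera calls.

## Task

Both battery packs are to go on charge, but someone has left a terminal cover lying deep inside one of the two charging docks. Before putting any pack in, feel down inside each dock with the fingertips as far as the sprung contact plate or whatever lies on it; take the leftover cover out and leave it in the sheet-metal tray. Then push one pack fully home into each dock, so that the catches snap and it stays down when you let go, without knocking a pack over or shoving the reel, jar or bottle standing about.

Things in the scene. Friction and masses are not known exactly. Their poses are not given: they have to be found in the camera images.
- dock_a: one of two identical dark charging docks screwed to the bench (either may be the left one): body 73 (x) x 107 (y) x 69 mm high, catch housings out to x = +-44 mm, foot 100 x 132 x 6 mm. Origin: centre of the underside on the bench, z up. The well, 47 (x) x 81 (y) mm, is open at the top and ends at a sprung contact plate, 24 mm above the bench when free
- dock_b: the other charging dock, the same in every way as dock_a (sizes and axes as there)
- plate_a: sprung contact plate at the bottom of dock_a's well, 44 (x) x 76 (y) mm, black with dark metal strips. Origin: centre of its top face; 24 mm above the bench when free. It gives way straight down by up to 9 mm, 5 N to start it, 13 N at the end
- plate_b: sprung contact plate of dock_b, the same as plate_a
- rim_a (a point): centre of the well's mouth, 69 mm above the bench; axes as the dock's. The walls are vertical up to 58 mm height, then slope out 4 mm a side to the rim. A pack put in here goes home with its underside 18 mm above the bench (it can be pressed to 15 and comes back to 18); unpressed it rests on the catches at about 31; not caught it stands at 22 mm or higher. Pushing it home takes 5 to 10 N besides its weight
- rim_b (a point): the same point of dock_b
- catch_f_a: one of the dock's two sprung steel roller catches, in the middle of the well's long walls (the other is opposite), 10 mm thick, 22 mm long along y, centre 41 mm above the bench. It sticks 4 mm into the well (39 mm free between the two), gives way sideways with 4 to 8 N and snaps into the pack's groove. Origin: its centre
- catch_f_b: the same roller catch of dock_b
- cover: leftover black terminal cover, 30 g: base 34 (x) x 60 (y) x 8 mm, upright pull tab in its middle 26 (x) x 10 (y) mm, top 32 mm above the underside. Origin: centre of the underside, z up. Starts flat on the plate of either dock, within 2 mm of the middle and 3 degrees of the well's y; tab top 13 mm below the rim. Grip the tab across its 10 mm (along y); the well leaves 35 mm each side
- pack_1: upright black battery pack with grey top, 44 (x) x 78 (y) x 100 (z) mm, 0.28 to 0.42 kg, standing on the bench. Origin: centre of the underside, z up. Foot (lowest 20 mm) 76 mm long, tapering in x to 36 mm; catch groove from 20 to 31 mm; above that the full 44 x 78 mm. Fits either dock, either way round, with 1.5 mm play a side, y along the well's y. Grip it across the 44 mm, above 60 mm height
- pack_2: the second battery pack, the same as pack_1
- tray: open sheet-aluminium tray, outside 110 (x) x 140 (y) x 26 (z) mm, walls and floor 3 mm. Origin: centre of the underside, on the bench; z up. A loose dry cell (12 to 15 mm thick, 50 mm long along y) lies in it near x = -38 mm; the rest is empty
- reel: bystander: reel of solder wire, 54 x 64 mm, 48 mm high with its wire end, standing between the docks. Origin: about the centre of the underside
- jar: bystander: small white screw jar, 50 mm across, 60 mm high, right of the docks. Origin: centre of the underside
- bottle: bystander: small pale plastic bottle with a red cap, lying, 37 x 98 x 37 mm, its length along its y, left of the docks. Origin: centre of the underside

How it is judged:
On the way, in this order (a step that is already met when the one before it is completed fails the run):
1. with both packs still outside the docks, the fingertips feel the bare contact plate of the dock that holds no cover (the other dock is felt when its cover is found and taken) (contact force between the fingers and plate_b above 0.5 N and horizontal distance between each of pack_1, pack_2 and dock_a above 0.06 m and horizontal distance between each of pack_1, pack_2 and dock_b above 0.06 m), for 0.04 s.
2. a pack is pressed home in a dock (((horizontal distance between pack_1 and dock_a below 0.004 m and z of pack_1 in the frame of dock_a between 0.01 and 0.0202 m and angle between the y axis of pack_1 and the y axis of dock_a, either way round below 0.08 rad and angle between pack_1's own z axis and vertical below 0.06 rad) or (horizontal distance between pack_1 and dock_b below 0.004 m and z of pack_1 in the frame of dock_b between 0.01 and 0.0202 m and angle between the y axis of pack_1 and the y axis of dock_b, either way round below 0.08 rad and angle between pack_1's own z axis and vertical below 0.06 rad) or (horizontal distance between pack_2 and dock_a below 0.004 m and z of pack_2 in the frame of dock_a between 0.01 and 0.0202 m and angle between the y axis of pack_2 and the y axis of dock_a, either way round below 0.08 rad and angle between pack_2's own z axis and vertical below 0.06 rad) or (horizontal distance between pack_2 and dock_b below 0.004 m and z of pack_2 in the frame of dock_b between 0.01 and 0.0202 m and angle between the y axis of pack_2 and the y axis of dock_b, either way round below 0.08 rad and angle between pack_2's own z axis and vertical below 0.06 rad))), for 0.2 s.
At the end, for the whole second after the job is handed in: A pack is home in each dock: within 4 mm of its axis and 0.08 rad of its y, underside 10 to 20.2 mm above the dock's, tilt under 0.06 rad. The cover's origin is within the tray's outline (55 mm in x, 70 mm in y) and under 40 mm above its underside. Packs and cover rest (under 0.02 m/s) ((((horizontal distance between pack_1 and dock_a below 0.004 m and z of pack_1 in the frame of dock_a between 0.01 and 0.0202 m and angle between the y axis of pack_1 and the y axis of dock_a, either way round below 0.08 rad and angle between pack_1's own z axis and vertical below 0.06 rad) and (horizontal distance between pack_2 and dock_b below 0.004 m and z of pack_2 in the frame of dock_b between 0.01 and 0.0202 m and angle between the y axis of pack_2 and the y axis of dock_b, either way round below 0.08 rad and angle between pack_2's own z axis and vertical below 0.06 rad)) or ((horizontal distance between pack_1 and dock_b below 0.004 m and z of pack_1 in the frame of dock_b between 0.01 and 0.0202 m and angle between the y axis of pack_1 and the y axis of dock_b, either way round below 0.08 rad and angle between pack_1's own z axis and vertical below 0.06 rad) and (horizontal distance between pack_2 and dock_a below 0.004 m and z of pack_2 in the frame of dock_a between 0.01 and 0.0202 m and angle between the y axis of pack_2 and the y axis of dock_a, either way round below 0.08 rad and angle between pack_2's own z axis and vertical below 0.06 rad))) and x of cover in the frame of tray between -0.055 and 0.055 m and y of cover in the frame of tray between -0.07 and 0.07 m and z of cover in the frame of tray between -0.005 and 0.04 m and linear speed of each of pack_1, pack_2, cover below 0.02 m/s); the robot touches nothing.
It fails at once if the reel is shoved more than 40 mm (distance of reel from where it was at the start of the episode above 0.04 m).
It fails at once if the jar is shoved more than 40 mm (distance of jar from where it was at the start of the episode above 0.04 m).
It fails at once if the bottle is shoved more than 40 mm (distance of bottle from where it was at the start of the episode above 0.04 m).
It fails at once if a pack is tipped over (leans more than 0.9 rad) (angle between any of pack_1, pack_2's own z axis and vertical above 0.9 rad).
It also fails if it takes over 72 s, if anything falls off the work surface, if the arm or the gripper's body presses on something with over 40 N, if the wrist force passes 120 N, or if a joint passes its speed limit or range.

## Working session

There is one attempt and no reset: what is moved stays moved. The work goes in short steps, Python scripts to look and compute and a shell command to move; the robot and the scene stay as the last step left them, time stands still between calls to the robot, and variables do not carry over. Pictures are saved under pics/ and viewed, about 8 in all and at most 12, crops included, and the job is handed in when it is done.

```bash
mkdir -p pics
cat > h.py <<'E'
import numpy as np, cv2
from workcell import readout, viewer, order
from scipy.spatial.transform import Rotation as R
def snap(n,f):
    c=viewer.calibration(n); im=viewer.camera(n); cv2.imwrite('pics/'+f,im[:,:,::-1]); np.save('pics/'+f+'.npy',c,allow_pickle=True); return im,c
def ray(c,px):
    K=np.array([[c['fx'],0,c['cx']],[0,c['fy'],c['cy']],[0,0,1]])
    p=cv2.undistortPoints(np.array(px,float).reshape(-1,1,2),K,np.array(c['D']))[:,0]
    Rm=np.array(c['rotation']); 
    if Rm.shape!=(3,3): Rm=R.from_quat(Rm).as_matrix()
    d=np.c_[p,np.ones(len(p))]@Rm.T
    return np.array(c['eye']),d
def onz(c,px,z):
    e,d=ray(c,px); return e+d*((z-e[2])/d[:,2])[:,None]
def load(f): return np.load('pics/'+f+'.npy',allow_pickle=True).item()
E
python3 - <<'E'
from h import *
o=readout.get_obs(); print(o['eef_pos'],o['tool_rot'],o['ft_force'],R.from_quat(o['tool_rot']).as_matrix().round(2))
ims=[]
for n in('scene','side','wrist'):
    im,c=snap(n,n+'0.png'); print(n,c)
E
```

```text
[4.99397288e-01 1.00618892e-05 2.47423563e-01] [ 0.70709971  0.70711309 -0.00073633 -0.00073391] [-0.94769776  0.46892859  0.19576764] [[-0.  1. -0.]
 [ 1.  0. -0.]
 [-0. -0. -1.]]
scene {'fx': 471.6891835493635, 'fy': 471.6891835493635, 'cx': 322.83740172208405, 'cy': 202.74285128834944, 'D': array([-0.08604289,  0.        ,  0.        ,  0.        ,  0.        ]), 'eye': array([ 0.04352677, -0.47867286,  0.9264521 ]), 'rotation': array([ 0.86396609, -0.37409622,  0.13537616, -0.3086874 ])}
side {'fx': 455.7574591132076, 'fy': 455.7574591132076, 'cx': 312.48146507671737, 'cy': 200.02863198541314, 'D': array([-0.09300057,  0.        ,  0.        ,  0.        ,  0.        ]), 'eye': array([ 0.59817997, -1.03231265,  0.70756649]), 'rotation': array([ 0.8736745 ,  0.01850253, -0.00548684, -0.48612799])}
wrist {'fx': 315.08352800176397, 'fy': 315.08352800176397, 'cx': 314.2542421333864, 'cy': 199.05156767077426, 'D': array([-0.0641566,  0.       ,  0.       ,  0.       ,  0.       ]), 'eye': array([0.49826899, 0.066374  , 0.37321591]), 'rotation': array([ 9.91519432e-01,  3.11504422e-04, -1.98012302e-04,  1.29957993e-01])}
```

View pics/scene0.png

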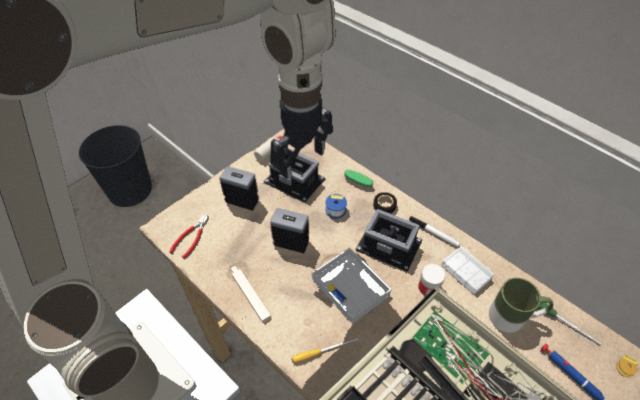

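View pics/wrist0.png

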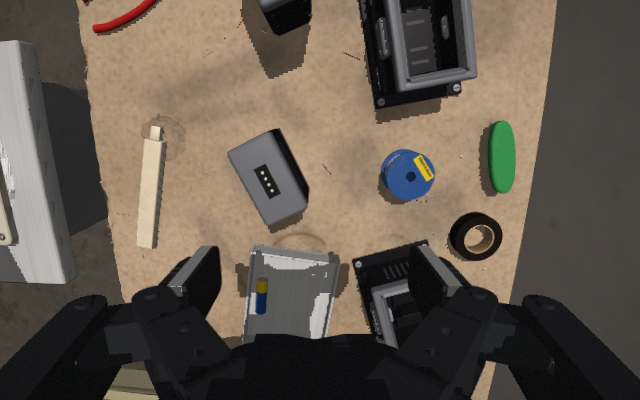

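The wrist view shows, with world +x to the right and +y up: 
- Left dock at about (425,45), its plate strips visible, so apparently bare.
- Right dock at about (400,300), partly hidden by the gripper.
- pack top at (268,178), second pack at the top edge (285,8), tray at (290,290), and reel at (408,175).

Run:
```python
from h import *
c=load('wrist0.png')
for n,p,z in [('dockL foot corners nr',[(378,107),(463,92)],.006),('rimL nr corners',[(395,90),(477,75)],.069),('reel',[(408,175)],.045),
 ('pack near top corners',[(228,153),(271,129),(307,187),(272,229)],.1),('pack2',[(264,12),(309,14)],.1),('tray',[(254,247),(338,252)],.026),('dockR foot',[(353,263),(428,241)],.006)]:
    print(n,onz(c,p,z).round(3)[:,:2].tolist())
s=load('scene0.png')
for n,p,z in [('L rim',[(297,172)],.069),('R rim',[(392,228)],.069),('packs',[(240,175),(291,216)],.1),('tray',[(352,285)],.02),('jar',[(433,272)],.06),('bottle',[(268,150)],.02)]:
    print(n,onz(s,p,z).round(3)[:,:2].tolist())
```

```text
dockL foot corners nr [[0.57, 0.076], [0.666, 0.094]]
rimL nr corners [[0.573, 0.09], [0.649, 0.105]]
reel [[0.598, 0.005]]
pack near top corners [[0.423, 0.035], [0.461, 0.055], [0.492, 0.005], [0.459, -0.035]]
pack2 [[0.458, 0.147], [0.494, 0.145]]
tray [[0.426, -0.086], [0.527, -0.092]]
dockR foot [[0.548, -0.116], [0.642, -0.086]]
L rim [[0.588, 0.115]]
R rim [[0.613, -0.163]]
packs [[0.468, 0.186], [0.465, 0.009]]
tray [[0.463, -0.177]]
jar [[0.586, -0.296]]
bottle [[0.622, 0.266]]
```

```bash
python3 -m crank '0.035 0.01 -0.012 0 0 0 -1;0.035 0.01 -0.012 0 0 0 -1;0.035 0.01 -0.012 0 0 0 -1;0.035 0.01 -0.012 0 0 0 -1;0 0 0 0 0 0 -1;0 0 0 0 0 0 -1'
python3 - <<'E'
from h import *
im,c=snap('wrist','w1.png'); print(c['eye'])
E
```

```text
clock: 0.65
eef_pos: [0.5396, 0.1434, 0.293]
tool_rot: [0.709, 0.705, -0.004, -0.003]
ft_force: [-0.0, 0.2, -0.5]
grip_width: 0.0854
[0.53984606 0.20996077 0.41864145]
```

View pics/w1.png

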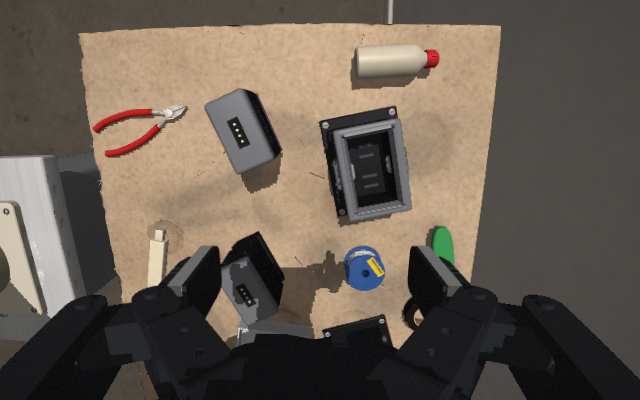

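Left dock rim spans about (332,127)–(412,222). Its strips are visible, so the plate looks bare. Pack tops are near (240,130) and (247,290), the bottle is at (395,60) and the reel at (365,268).

```bash
cat >> h.py <<'E'
def greyrects(f,z,box=None,lo=75,hi=150,amin=400,sat=16):
    im=cv2.imread('pics/'+f).astype(int); c=load(f)
    m=((im.max(2)-im.min(2)<sat)&(im.mean(2)>lo)&(im.mean(2)<hi)).astype(np.uint8)
    if box: q=np.zeros_like(m); q[box[1]:box[3],box[0]:box[2]]=1; m*=q
    m=cv2.morphologyEx(m,cv2.MORPH_OPEN,np.ones((3,3),np.uint8))
    cs,_=cv2.findContours(m,cv2.RETR_EXTERNAL,cv2.CHAIN_APPROX_NONE)
    for k in cs:
        if cv2.contourArea(k)<amin: continue
        p=onz(c,k[:,0],z)[:,:2]*1000
        r=cv2.minAreaRect(p.astype(np.float32))
        print('px',cv2.minAreaRect(k)[0],'ctr',np.round(r[0],1),'size',np.round(r[1],1),'ang',round(r[2],1), np.round(cv2.boxPoints(r)).tolist())
E
python3 - <<'E'
from h import *
im=cv2.imread('pics/w1.png'); print([im[y,x].tolist() for x,y in [(336,160),(370,130),(405,170),(380,210),(240,105),(250,150),(255,300),(340,130)]])
greyrects('w1.png',.069,(318,100,425,232)); print()
greyrects('w1.png',.1,(190,70,300,330))
E
```

```text
[[47, 44, 46], [158, 155, 156], [125, 122, 122], [128, 124, 125], [137, 133, 133], [123, 119, 119], [112, 107, 109], [125, 121, 122]]
px (374.38336181640625, 169.4200439453125) ctr [604.  148.2] size [ 75.3 106.4] ang 11.2 [[557.0, 193.0], [577.0, 89.0], [651.0, 103.0], [631.0, 208.0]]

px (240.93658447265625, 295.02923583984375) ctr [452.    7.7] size [34.1 80.9] ang 17.7 [[423.0, 41.0], [448.0, -36.0], [481.0, -26.0], [456.0, 51.0]]
px (238.78778076171875, 131.29025268554688) ctr [461.9 194.2] size [42.8 75.6] ang 22.4 [[428.0, 221.0], [456.0, 151.0], [496.0, 167.0], [467.0, 237.0]]
```

```bash
python3 -m crank '0.002 0.032 0.0 0 0 0 1;0.002 0.032 0.03 0 0 0 1;0 0 0.035 0 0 -0.1 1;0 0 0.035 0 0 -0.095 1;0 0 0.035 0 0 0 1;0 0 0.035 0 0 0 1;0 0 0 0 0 0 1;0 0 0 0 0 0 1'
python3 - <<'E'
from h import *
o=readout.get_obs(); print(o['eef_pos'],R.from_quat(o['tool_rot']).as_matrix().round(3))
E
```

```text
clock: 1.37
eef_pos: [0.5969, 0.1357, 0.1102]
tool_rot: [0.638, 0.77, -0.009, -0.007]
ft_force: [0.8, -0.1, 0.3]
grip_width: 0.0004
[0.59690005 0.13565775 0.11023445] [[-0.187  0.982 -0.022]
 [ 0.982  0.187 -0.005]
 [-0.001 -0.023 -1.   ]]
```

```bash
cat >> h.py <<'E'
def todo(x,y,z,yaw):
    # yaw deg: jaw axis (tool y) = world x turned by yaw about up; tool z down
    o=readout.get_obs(); M=R.from_quat(o['tool_rot']).as_matrix()
    a=np.radians(yaw); ty=np.array([np.cos(a),np.sin(a),0]); tz=np.array([0,0,-1.]); T=np.c_[np.cross(ty,tz),ty,tz]
    d=M.T@(np.array([x,y,z])-o['eef_pos']); rv=R.from_matrix(M.T@T).as_rotvec()
    print('t',round(float(o['clock']),2),'pos',o['eef_pos'].round(4),'F',np.round(o['ft_force'],1),'w',round(float(o['grip_width']),4),'shift',d.round(4),'turn',rv.round(3),'j6',o['joint_pos'][5].round(2))
E
python3 -c "
from h import *
todo(.604,.1482,.0602,11.2)"
```

```text
t 1.37 pos [0.5969 0.1357 0.1102] F [ 0.8 -0.1  0.3] w 0.0004 shift [0.011  0.0104 0.0498] turn [-0.023  0.001 -0.008] j6 1.61
```

```bash
python3 -m crank '0.011 0.01 0 -0.022 0 -0.008 1;0 0 0 0 0 0 1'; python3 -c "
from h import *
todo(.604,.1482,.0412,11.2)"
```

```text
clock: 1.53
eef_pos: [0.6055, 0.1472, 0.112]
tool_rot: [0.636, 0.772, 0.0, 0.001]
ft_force: [1.4, 0.0, 0.7]
grip_width: 0.0003
t 1.53 pos [0.6055 0.1472 0.112 ] F [1.4 0.  0.7] w 0.0003 shift [ 0.0013 -0.0014  0.0708] turn [ 0.001  0.001 -0.002] j6 1.62
```

```bash
python3 -m crank '0 0 0.022 0 0 0 1;0 0 0.022 0 0 0 1;0 0 0.01 0 0 0 1;0 0 0.005 0 0 0 1;0 0 0.004 0 0 0 1'; for i in 1 ; do python3 -m crank '0 0 0.003 0 0 0 1'; python3 -m crank '0 0 0.003 0 0 0 1';python3 -m crank '0 0 0.003 0 0 0 1'; done
```

```text
clock: 1.95
eef_pos: [0.6138, 0.1502, 0.0646]
tool_rot: [0.635, 0.772, 0.009, 0.008]
ft_force: [-5.1, -1.4, 4.6]
grip_width: -0.0002
clock: 2.03
eef_pos: [0.6137, 0.1503, 0.0636]
tool_rot: [0.635, 0.773, 0.01, 0.008]
ft_force: [-3.2, -1.5, 2.0]
grip_width: -0.0001
clock: 2.12
eef_pos: [0.6137, 0.1504, 0.0624]
tool_rot: [0.635, 0.773, 0.01, 0.008]
ft_force: [-4.5, -0.3, 3.0]
grip_width: 0.0003
clock: 2.2
eef_pos: [0.6137, 0.1504, 0.0608]
tool_rot: [0.635, 0.773, 0.01, 0.008]
ft_force: [-4.8, -0.7, 2.4]
grip_width: 0.0001
```

```bash
python3 -m crank '-0.001 -0.010 -0.004 0.015 0 0 1;0 0 0 0 0 0 1'; python3 -c "
from h import *
todo(.604,.1482,.0412,11.2)"
```

```text
clock: 2.37
eef_pos: [0.605, 0.1479, 0.0658]
tool_rot: [0.635, 0.773, 0.005, 0.004]
ft_force: [0.3, 0.1, 0.1]
grip_width: 0.0001
t 2.37 pos [0.605  0.1479 0.0658] F [0.3 0.1 0.1] w 0.0001 shift [ 0.0005 -0.0012  0.0245] turn [ 0.014 -0.     0.   ] j6 1.62
```

```bash
python3 -m crank '0 -0.002 0.008 0.008 0 0 1;0 -0.001 0.008 0.004 0 0 1;0 -0.001 0.005 0.004 0 0 1'; python3 -m crank '0 0 0.004 0 0 0 1'; python3 -m crank '0 0 0.004 0 0 0 1';python3 -c "
from h import *
todo(.604,.1482,.0412,11.2)"
```

```text
clock: 2.62
eef_pos: [0.6048, 0.1479, 0.0463]
tool_rot: [0.635, 0.773, 0.002, 0.002]
ft_force: [-1.3, 0.2, -0.5]
grip_width: -0.0001
clock: 2.7
eef_pos: [0.6048, 0.1479, 0.042]
tool_rot: [0.635, 0.773, 0.002, 0.002]
ft_force: [-11.9, -2.0, 37.4]
grip_width: 0.0001
clock: 2.78
eef_pos: [0.605, 0.148, 0.0417]
tool_rot: [0.635, 0.773, 0.003, 0.002]
ft_force: [-18.4, -4.7, 51.1]
grip_width: 0.0
t 2.78 pos [0.605  0.148  0.0417] F [-18.4  -4.7  51.1] w 0.0 shift [ 0.0004 -0.001   0.0005] turn [ 0.007 -0.    -0.   ] j6 1.62
```

```bash
python3 -m crank '0 0 -0.02 0 0 0 1;0 0 -0.02 0 0 0 1;0 0 -0.02 0 0 0 1;0 0 0 0 0 -0.12 1;0 0 0 0 0 -0.12 1;0 0 0 0 0 -0.12 1;0 0 0 0 0 -0.12 1;0 0 0 0 0 -0.12 1;0 0 0 0 0 -0.12 1;0 0 0 0 0 -0.12 1;0 0 0 0 0 -0.12 1;0 0 0 0 0 -0.12 1;0 0 0 0 0 -0.12 1;0 0 0 0 0 -0.12 1;0 0 0 0 0 -0.12 1;0 0 0 0 0 -0.12 1;0 0 0 0 0 0 1'; python3 -c "
from h import *
todo(.604,.1482,.0412,101.2)"
```

```text
clock: 4.2
eef_pos: [0.605, 0.1478, 0.0935]
tool_rot: [-0.124, 0.992, 0.0, -0.0]
ft_force: [-0.1, 0.1, -0.1]
grip_width: 0.0001
t 4.2 pos [0.605  0.1478 0.0935] F [-0.1  0.1 -0.1] w 0.0001 shift [0.0008 0.0006 0.0523] turn [ 0.    -0.001  0.054] j6 -0.01
```

```bash
python3 -m crank '0.001 0.001 0.01 0 0 0.054 1;0.001 0 0.012 0 0 0 1;0 0 0.012 0 0 0 1'; python3 -c "
from h import *
todo(.604,.1482,.0412,101.2)"
```

```text
clock: 4.45
eef_pos: [0.6053, 0.1489, 0.0599]
tool_rot: [-0.092, 0.996, 0.0, 0.002]
ft_force: [0.2, -0.1, -0.0]
grip_width: 0.0002
t 4.45 pos [0.6053 0.1489 0.0599] F [ 0.2 -0.1 -0. ] w 0.0002 shift [ 0.0015 -0.0005  0.0187] turn [ 0.     0.005 -0.012] j6 0.06
```

```bash
python3 -m crank '0.002 0 0.009 0 0.004 -0.012 1;0.001 0 0.005 0 0.002 0 1'; python3 -m crank '0 0 0.003 0 0 0 1'; python3 -m crank '0 0 0.003 0 0 0 1';python3 -m crank '0 0 0.003 0 0 0 1'
```

```text
clock: 4.62
eef_pos: [0.6012, 0.1481, 0.0427]
tool_rot: [-0.096, 0.995, -0.0, -0.002]
ft_force: [0.4, 0.4, -0.4]
grip_width: 0.0004
clock: 4.7
eef_pos: [0.6009, 0.1481, 0.039]
tool_rot: [-0.095, 0.995, -0.0, -0.003]
ft_force: [-2.2, -0.1, 6.3]
grip_width: 0.0004
clock: 4.78
eef_pos: [0.6009, 0.1481, 0.0364]
tool_rot: [-0.094, 0.996, -0.0, -0.003]
ft_force: [-3.8, -0.5, 8.1]
grip_width: 0.0001
clock: 4.87
eef_pos: [0.6009, 0.1481, 0.0345]
tool_rot: [-0.094, 0.996, -0.0, -0.003]
ft_force: [-4.2, -0.7, 11.1]
grip_width: -0.0
```

```bash
python3 -m crank '0 0 -0.02 0 0 0 1;0 0 -0.035 0 0 0 1;0 0 -0.035 0 0 0 1;0 0 -0.035 0 0 0 0;0 -0.02 -0.035 0 0 0 -1;0 -0.035 -0.035 0 0 0 -1;0 -0.035 -0.035 0 0 0 -1;0 -0.035 0 0 0 0 -1;0 -0.035 0 0 0 0 -1;0 -0.035 0 0 0 0 -1;0 -0.035 0 0 0 0 -1;0 -0.035 0 0 0 0 -1;0 -0.035 0 0 0 0 -1;0 0 0 0 0 -0.1 -1;0 0 0 0 0 0 -1'; python3 -c "
from h import *
todo(.66,-.17,.27,108)"
```

```text
clock: 6.12
eef_pos: [0.6601, -0.1483, 0.2705]
tool_rot: [-0.142, 0.99, -0.003, 0.005]
ft_force: [0.9, -0.9, -0.7]
grip_width: 0.0852
t 6.12 pos [ 0.6601 -0.1483  0.2705] F [ 0.9 -0.9 -0.7] w 0.0852 shift [ 0.0062 -0.0208  0.0006] turn [-0.007  0.009 -0.03 ] j6 -0.5
```

```bash
python3 -m crank '0.006 -0.02 0 -0.007 0.009 -0.03 -1;0 0 0 0 0 0 -1';python3 - <<'E'
from h import *
todo(.66,-.17,.27,108)
im,c=snap('wrist','w2.png'); print(c['eye'])
E
```

```text
clock: 6.28
eef_pos: [0.6598, -0.1702, 0.2706]
tool_rot: [-0.154, 0.988, -0.0, -0.0]
ft_force: [0.1, 0.3, -0.0]
grip_width: 0.0853
t 6.28 pos [ 0.6598 -0.1702  0.2706] F [ 0.1  0.3 -0. ] w 0.0853 shift [-0.0003  0.0001  0.0006] turn [-0.    -0.001 -0.005] j6 -0.56
[ 0.59619787 -0.18901063  0.39631995]
```

View pics/w2.png

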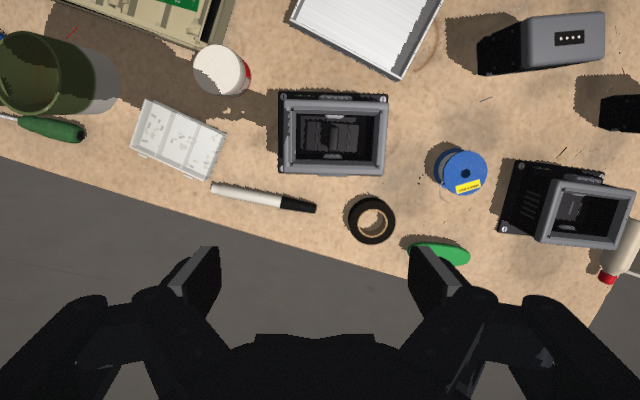

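The right dock's rim spans (282,95)–(388,177) and the black cover's tab shows at about (346,133). Tray at (365,30), pack 2's top at (570,40), reel at (462,172) and jar at (222,70).

Run:
```python
from h import *
greyrects('w2.png',.069,(270,80,400,190)); print()
greyrects('w2.png',.1,(480,5,640,80));print();greyrects('w2.png',.026,(285,0,450,85),lo=140,hi=256)
greyrects('w2.png',.069,(505,150,640,255))
c=load('w2.png'); print(onz(c,[(347,133)],.056).round(4),onz(c,[(395,80),(289,18),(443,3)],.026).round(3))
im=cv2.imread('pics/w2.png')[95:175,285:385]; im=cv2.resize(im,None,fx=7,fy=7,interpolation=2); cv2.imwrite('pics/c1.png',np.clip(im*2.5,0,255).astype(np.uint8))
```

```text
px (335.0328674316406, 137.78468322753906) ctr [ 612.6 -162. ] size [ 76.6 104.7] ang 15.9 [[561.0, -122.0], [590.0, -223.0], [664.0, -202.0], [635.0, -101.0]]

px (566.9517822265625, 38.420692443847656) ctr [457.2   9.1] size [43.1 75. ] ang 26.1 [[421.0, 33.0], [454.0, -34.0], [493.0, -15.0], [460.0, 52.0]]

px (357.1478271484375, 10.797775268554688) ctr [ 476.7 -178.3] size [124.4  84.7] ang 81.8 [[426.0, -234.0], [510.0, -246.0], [527.0, -123.0], [444.0, -111.0]]
px (587.6834716796875, 216.12445068359375) ctr [602.9 148.6] size [ 75.2 108.6] ang 11.5 [[555.0, 194.0], [577.0, 88.0], [651.0, 103.0], [629.0, 209.0]]
[[ 0.6034 -0.15    0.056 ]] [[ 0.532 -0.115  0.026]
 [ 0.507 -0.246  0.026]
 [ 0.44  -0.093  0.026]]
```

View pics/c1.png

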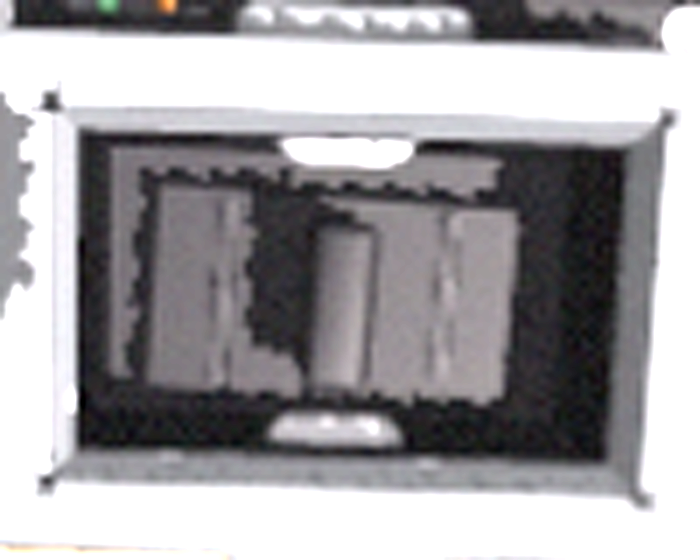

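Run:
```python
from h import *
c=load('w2.png'); q=lambda L:[(285+x/7,95+y/7) for x,y in L]
print(onz(c,q([(318,230),(375,230),(372,385),(312,385),(345,308)]),.056).round(4))
print('base',onz(c,q([(150,185),(520,210),(500,400),(145,385)]),.032).round(4))
todo(.61,-.16,.075,106)
```

```text
[[ 0.6037 -0.1685  0.056 ]
 [ 0.6011 -0.1603  0.056 ]
 [ 0.6233 -0.1532  0.056 ]
 [ 0.6262 -0.162   0.056 ]
 [ 0.6135 -0.1609  0.056 ]]
base [[ 0.6058 -0.195   0.032 ]
 [ 0.5912 -0.137   0.032 ]
 [ 0.6211 -0.1298  0.032 ]
 [ 0.6367 -0.1862  0.032 ]]
t 6.33 pos [ 0.66   -0.1679  0.2708] F [ 0.2  0.5 -0.5] w 0.0852 shift [0.0453 0.0225 0.1958] turn [0.001 0.    0.031] j6 -0.56
```

```bash
python3 -m crank '0.022 0.009 0.02 0 0 0.031 0.25;0.022 0.009 0.03 0 0 0 0.25;0 0 0.035 0 0 0 0.25;0 0 0.03 0 0 0 0.25;0 0 0 0 0 0 0.25;0 0 0 0 0 0 0.25'; python3 -c "
from h import *
todo(.6135,-.161,.053,106)"
```

```text
clock: 6.83
eef_pos: [0.6134, -0.1563, 0.1546]
tool_rot: [-0.136, 0.991, 0.0, 0.004]
ft_force: [0.2, 0.7, 1.0]
grip_width: 0.0321
t 6.83 pos [ 0.6134 -0.1563  0.1546] F [0.2 0.7 1. ] w 0.0321 shift [ 0.0019 -0.0046  0.1016] turn [-0.     0.008 -0.007] j6 -0.52
```

```bash
python3 -m crank '0.002 -0.0045 0.01 0 0.008 -0.007 0.25;0.001 0 0.015 0 0.004 0 0.25;0.001 0 0.02 0 0.004 0 0.25;0 0 0 0 0 0 0.25'; python3 -c "
from h import *
todo(.6135,-.161,.053,106)"
```

```text
clock: 7.17
eef_pos: [0.6168, -0.1613, 0.1159]
tool_rot: [-0.14, 0.99, -0.004, 0.002]
ft_force: [-0.5, 0.3, -0.5]
grip_width: 0.0319
t 7.17 pos [ 0.6168 -0.1613  0.1159] F [-0.5  0.3 -0.5] w 0.0319 shift [0.0032 0.0016 0.0628] turn [-0.007  0.002  0.002] j6 -0.53
```

```bash
python3 -m crank '0.003 0.0015 0.01 -0.006 0 0 0.25;0.001 0 0.015 0 0 0 0.25;0.001 0 0.015 0 0 0 0.25;0.001 0 0.01 0 0 0 0.25;0 0 0 0 0 0 0.25'; python3 -c "
from h import *
todo(.6135,-.161,.053,106)"
```

```text
clock: 7.58
eef_pos: [0.6179, -0.1632, 0.0719]
tool_rot: [-0.14, 0.99, -0.003, 0.008]
ft_force: [-0.4, -0.0, -0.1]
grip_width: 0.032
t 7.58 pos [ 0.6179 -0.1632  0.0719] F [-0.4 -0.  -0.1] w 0.032 shift [0.0039 0.0035 0.0188] turn [-0.009  0.016  0.002] j6 -0.54
```

```bash
python3 -m crank '0.004 0.0035 0 -0.009 0.016 0 0.25;0.001 0 0.01 0 0.003 0 0.25;0.001 0 0.008 0 0 0 0.25;0 0 0 0 0 0 0.25'; python3 -c "
from h import *
todo(.6135,-.161,.053,106)"
```

```text
clock: 7.92
eef_pos: [0.613, -0.1621, 0.056]
tool_rot: [-0.14, 0.99, -0.001, 0.0]
ft_force: [-0.3, 0.5, -0.8]
grip_width: 0.0322
t 7.92 pos [ 0.613  -0.1621  0.056 ] F [-0.3  0.5 -0.8] w 0.0322 shift [-0.0008  0.0009  0.003 ] turn [-0.001  0.     0.002] j6 -0.54
```

```bash
python3 -m crank '0 0.001 0.004 0 0 0 0.25;0 0 0 0 0 0 1;0 0 0 0 0 0 1;0 0 0 0 0 0 1;0 0 0 0 0 0 1;0 0 0 0 0 0 1'; python3 -c "
from h import *
todo(.6135,-.161,.053,106)"
```

```text
clock: 8.42
eef_pos: [0.6133, -0.1611, 0.0524]
tool_rot: [-0.14, 0.99, -0.001, 0.001]
ft_force: [0.4, -0.1, -1.1]
grip_width: 0.0083
t 8.42 pos [ 0.6133 -0.1611  0.0524] F [ 0.4 -0.1 -1.1] w 0.0083 shift [-0.0002  0.     -0.0006] turn [-0.002  0.001  0.002] j6 -0.54
```

```bash
python3 -m crank '0 0 -0.01 0 0 0 1;0 0 -0.02 0 0 0 1;0 0 -0.025 0 0 0 1;0 0 -0.03 0 0 0 1;0 0 -0.025 0 0 0 1;0.03 0.005 0 0 0 0 1;0.035 0.006 0 0 0 0 1;0.035 0.006 0 0 0 0 1;0.03 0.006 0 0 0 0 1;0 0 0 0 0 0 1'; python3 -c "
from h import *
todo(.477,-.176,.053,106)"
```

```text
clock: 9.25
eef_pos: [0.4796, -0.1748, 0.173]
tool_rot: [-0.142, 0.99, -0.003, 0.004]
ft_force: [-0.3, -0.6, -0.6]
grip_width: 0.0084
t 9.25 pos [ 0.4796 -0.1748  0.173 ] F [-0.3 -0.6 -0.6] w 0.0084 shift [0.0036 0.0003 0.12  ] turn [-0.006  0.006  0.005] j6 -0.63
```

```bash
python3 -m crank '0.003 0 0.02 0 0 0 1;0 0 0.03 0 0 0 1;0 0 0.03 0 0 0 1;0 0 0.02 0 0 0 1;0 0 0 0 0 0 1'; python3 -c "
from h import *
todo(.477,-.176,.035,106)"
```

```text
clock: 9.67
eef_pos: [0.4806, -0.1784, 0.0789]
tool_rot: [-0.14, 0.99, -0.006, 0.011]
ft_force: [-1.0, 0.6, -0.6]
grip_width: 0.0085
t 9.67 pos [ 0.4806 -0.1784  0.0789] F [-1.   0.6 -0.6] w 0.0085 shift [0.0036 0.004  0.0438] turn [-0.016  0.02   0.002] j6 -0.64
```

```bash
python3 -m crank '0.003 0.003 0.01 -0.016 0.02 0 1;0 0 0.02 0 0 0 1;0 0 0.012 0 0 0 1;0 0 0 0 0 0 1;0 0 0 0 0 0 0.5;0 0 0 0 0 0 0.5;0 0 0 0 0 0 0.4'; python3 -c "
from h import *
todo(.477,-.176,.035,106)"
```

```text
clock: 10.25
eef_pos: [0.4836, -0.1781, 0.0444]
tool_rot: [-0.141, 0.99, -0.002, 0.004]
ft_force: [-0.0, -0.1, 0.9]
grip_width: 0.0254
t 10.25 pos [ 0.4836 -0.1781  0.0444] F [-0.  -0.1  0.9] w 0.0254 shift [0.0059 0.0039 0.0094] turn [-0.005  0.008  0.003] j6 -0.64
```

```bash
python3 -m crank '0 0 -0.02 0 0 0 0.4;0 0 -0.03 0 0 0 0.4;0 0 -0.035 0 0 0 0;0 0 -0.035 0 0 0 -1;0 0 -0.035 0 0 0 -1;0 0.03 -0.03 0 0 0 -1;-0.008 0.035 0 0 0 0 -1;-0.01 0.035 0 0 0 0 -1;-0.008 0.035 0 0 0 0 -1;0 0.035 0 0 0 0.1 -1;0 0.015 0 0 0 0.12 -1;0 0 0 0 0 0.12 -1;0 0 0 0 0 0.12 -1;0 0 0 0 0 0.12 -1;0 0 0 0 0 0.12 -1;0 0 0 0 0 0.12 -1;0 0 0 0 0 0.12 -1;0 0 0 0 0 0.12 -1;0 0 0 0 0 0.12 -1;0 0 0 0 0 0.12 -1'; python3 -c "
from h import *
todo(.457,.009,.16,26.1)
snap('scene','s1.png'); im=cv2.imread('pics/s1.png')[150:330,220:450]; cv2.imwrite('pics/s1c.png',cv2.resize(im,None,fx=3,fy=3,interpolation=2))
"
```

```text
clock: 11.92
eef_pos: [0.4625, 0.0149, 0.2662]
tool_rot: [0.512, 0.858, 0.014, 0.027]
ft_force: [-0.5, 0.4, -0.4]
grip_width: 0.0852
t 11.92 pos [0.4625 0.0149 0.2662] F [-0.5  0.4 -0.4] w 0.0852 shift [ 0.0008 -0.0131  0.1057] turn [0.052 0.031 0.039] j6 1.11
```

View pics/s1c.png

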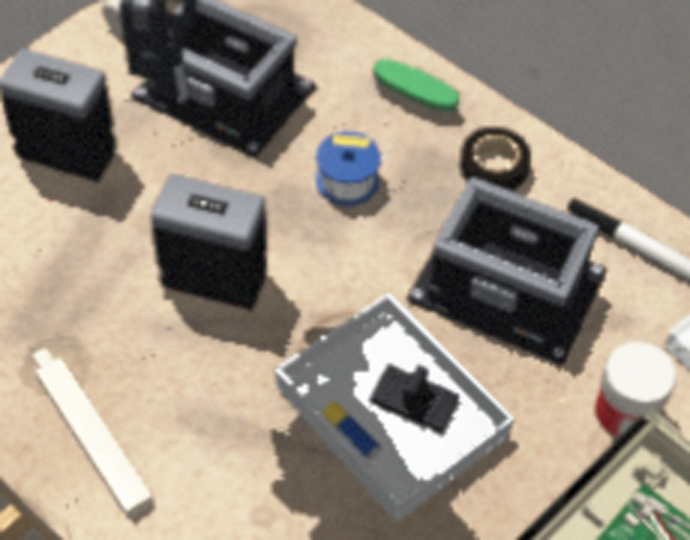

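The cover lies upright in the tray at crop (415,400), clear of the dry cell. Both docks are empty, and packs, reel and jar are undisturbed.

```bash
python3 - <<'E'
from h import *
greyrects('s1.png',.1,(215,160,262,192),amin=150);greyrects('s1.png',.1,(262,200,320,235),amin=150);greyrects('s1.png',.069,(360,205,425,252),amin=150)
E
python3 -m crank '0.001 -0.013 0.01 0.05 0.03 0.039 -1;0 0 0.03 0 0 0 -1;0 0 0.02 0 0 0 -1;0 0 0 0 0 0 -1'; python3 -c "
from h import *
todo(.457,.009,.082,26.1)"
```

```text
px (398.4842529296875, 222.6432647705078) ctr [ 633.6 -168.5] size [109.9  52.3] ang 75.8 [[595.0, -215.0], [646.0, -228.0], [672.0, -122.0], [622.0, -109.0]]
clock: 12.3
eef_pos: [0.4537, 0.0096, 0.2107]
tool_rot: [0.528, 0.849, 0.004, 0.006]
ft_force: [-0.8, -0.1, -0.2]
grip_width: 0.0857
t 12.3 pos [0.4537 0.0096 0.2107] F [-0.8 -0.1 -0.2] w 0.0857 shift [-0.0014  0.0011  0.1287] turn [0.013 0.005 0.004] j6 1.13
```

```bash
python3 -c "
from h import *
greyrects('w0.png' if 0 else 'wrist0.png',.1,(220,120,315,235))"; python3 -m crank '-0.001 0.001 0.02 0.013 0.005 0.004 -1;0 0 0.03 0.005 0 0 -1;0 0 0.025 0.005 0 0 -1;0 0 0 0 0 0 -1'; python3 -c "
from h import *
todo(.457,.009,.082,26.1)"
```

```text
px (266.8983459472656, 179.55230712890625) ctr [456.5  10.8] size [43.  75.9] ang 25.5 [[421.0, 36.0], [453.0, -33.0], [492.0, -14.0], [460.0, 54.0]]
clock: 12.63
eef_pos: [0.459, 0.0092, 0.1405]
tool_rot: [0.526, 0.85, -0.002, 0.002]
ft_force: [-1.1, 0.4, -0.1]
grip_width: 0.0852
t 12.63 pos [0.459  0.0092 0.1405] F [-1.1  0.4 -0.1] w 0.0852 shift [ 0.001  -0.0018  0.0585] turn [-0.001  0.005  0.007] j6 1.13
```

```bash
python3 -m crank '0.002 -0.002 0.01 0 0.005 0.004 -1;0 0 0.02 0 0 0 -1;0 0 0.015 0 0 0 -1;0 0 0 0 0 0 -1'; python3 -c "
from h import *
todo(.457,.010,.082,25.8)"
```

```text
clock: 12.97
eef_pos: [0.461, 0.0103, 0.1025]
tool_rot: [0.525, 0.851, 0.003, 0.004]
ft_force: [-0.3, -0.2, -0.1]
grip_width: 0.0856
t 12.97 pos [0.461  0.0103 0.1025] F [-0.3 -0.2 -0.1] w 0.0856 shift [ 0.0016 -0.0039  0.0205] turn [0.009 0.004 0.014] j6 1.13
```

```bash
python3 -m crank '0.0015 -0.004 0.012 0.009 0.004 0.012 -1;0 -0.001 0.009 0.002 0 0 -1;0 0 0 0 0 0 -1'; python3 -c "
from h import *
todo(.457,.010,.082,25.8)"
```

```text
clock: 13.22
eef_pos: [0.4594, 0.0095, 0.0854]
tool_rot: [0.53, 0.848, 0.001, 0.002]
ft_force: [0.0, -0.4, -0.3]
grip_width: 0.0851
t 13.22 pos [0.4594 0.0095 0.0854] F [ 0.  -0.4 -0.3] w 0.0851 shift [ 0.0015 -0.002   0.0034] turn [0.005 0.003 0.003] j6 1.14
```

```bash
python3 -m crank '0.0015 -0.002 0.002 0.005 0.003 0.003 -1;0 0 0 0 0 0 0;0 0 0 0 0 0 1;0 0 0 0 0 0 1;0 0 0 0 0 0 1;0 0 0 0 0 0 1;0 0 0 0 0 0 1'; python3 -c "
from h import *
todo(.457,.010,.082,25.8)"
```

```text
clock: 13.8
eef_pos: [0.4579, 0.0099, 0.0856]
tool_rot: [0.531, 0.847, 0.0, 0.001]
ft_force: [0.6, 0.3, -1.2]
grip_width: 0.0431
t 13.8 pos [0.4579 0.0099 0.0856] F [ 0.6  0.3 -1.2] w 0.0431 shift [ 0.0004 -0.0008  0.0036] turn [0.001 0.001 0.   ] j6 1.14
```

```bash
python3 -m crank '0 0 -0.01 0 0 0 1;0 0 -0.02 0 0 0 1;0 0 -0.03 0 0 0 1;0 0 -0.03 0 0 0 1;0 0 -0.02 0 0 0 1;-0.03 0.009 0 0 0 0 1;-0.032 0.009 0 0 0 0 1;-0.032 0.009 0 0 0 0 1;-0.032 0.009 0 0 0 0 1;-0.032 0.009 0 0 0 0 1;-0.032 0.009 0 0 0 0 1;-0.03 0.009 0 0 0 0 1;0 0 0 0 0 0.087 1;0 0 0 0 0 0.087 1;0 0 0 0 0 0 1'; python3 -c "
from h import *
todo(.613,-.162,.17,15.9)"
```

```text
clock: 15.05
eef_pos: [0.6099, -0.168, 0.1855]
tool_rot: [0.604, 0.797, -0.005, -0.01]
ft_force: [1.0, -0.3, -3.0]
grip_width: 0.0431
t 15.05 pos [ 0.6099 -0.168   0.1855] F [ 1.  -0.3 -3. ] w 0.0431 shift [0.0048 0.0049 0.0155] turn [-0.02  -0.009 -0.004] j6 1.03
```

```bash
python3 -m crank '0.005 0.005 0.005 -0.02 -0.009 -0.004 1;0 0 0.01 0 0 0 1;0 0 0 0 0 0 1'
python3 - <<'E'
from h import *
todo(.613,-.162,.16,15.9)
snap('wrist','w3.png');snap('side','d3.png')
a=cv2.imread('pics/w3.png')[160:400,200:440]; b=cv2.imread('pics/d3.png')
c=load('d3.png'); K=np.array([[c['fx'],0,c['cx']],[0,c['fy'],c['cy']],[0,0,1]]); Rm=R.from_quat(c['rotation']).as_matrix()
p=cv2.projectPoints(np.array([[.613,-.162,.1]]),Rm.T,-Rm.T@c['eye'],K,np.array(c['D']))[0].ravel(); print(p)
x,y=map(int,p); b=b[max(y-65,0):y+65,x-65:x+65]
cv2.imwrite('pics/v3.png',np.hstack([cv2.resize(i,(390,390),interpolation=2) for i in (a,b)]))
E
```

```text
clock: 15.3
eef_pos: [0.6119, -0.1618, 0.1667]
tool_rot: [0.601, 0.799, -0.001, -0.002]
ft_force: [-0.5, -0.4, -3.6]
grip_width: 0.0434
t 15.3 pos [ 0.6119 -0.1618  0.1667] F [-0.5 -0.4 -3.6] w 0.0434 shift [-0.0005  0.0011  0.0067] turn [-0.004 -0.002  0.004] j6 1.03
[330.75653741 225.08113515]
```

View pics/v3.png

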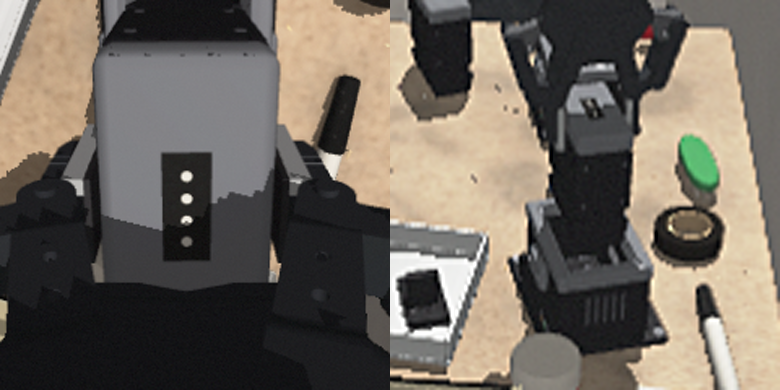

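Left half: the pack sits square in the jaws, its far top edge at about crop row 50. Right half: the pack hangs over the right dock's mouth, and the cover is in the tray.

Run:
```python
from h import *
c=load('w3.png'); s=240/390; q=[(200+x*s,160+y*s) for x,y in [(110,50),(265,48),(187,210)]]
P=onz(c,q,.1811); o=readout.get_obs(); M=R.from_quat(o['tool_rot']).as_matrix()
print(((P-o['eef_pos'])@M).round(4))
P=onz(c,[(200+187*s,160+206*s)],.1811);print(((P-o['eef_pos'])@M).round(4))
```

```text
[[ 0.0404 -0.0187 -0.0123]
 [ 0.0409  0.016  -0.0123]
 [ 0.0001 -0.0014 -0.0123]]
[[ 0.0012 -0.0014 -0.0123]]
```

```bash
python3 -m crank '-0.001 0.001 0.004 -0.004 -0.002 0.004 1;0 0 0.006 0 0 0 1;0 0 0 0 0 0 1'; python3 -c "
from h import *
todo(.613,-.163,.136,15.9)"
```

```text
clock: 15.65
eef_pos: [0.6145, -0.1625, 0.1592]
tool_rot: [0.602, 0.799, 0.001, 0.002]
ft_force: [-0.4, -0.5, -3.0]
grip_width: 0.0435
t 15.65 pos [ 0.6145 -0.1625  0.1592] F [-0.4 -0.5 -3. ] w 0.0435 shift [-0.     -0.0017  0.0232] turn [0.004 0.002 0.001] j6 1.03
```

Each downward row drifts about +1 mm in x, so I compensate in tool y.

```bash
python3 -m crank '0 -0.002 0.004 0.004 0.002 0 1;0 -0.001 0.006 0.001 0 0 1;0 -0.001 0.006 0.001 0 0 1;0 0 0 0 0 0 1'; python3 -c "
from h import *
todo(.613,-.163,.117,15.9)"
```

```text
clock: 15.98
eef_pos: [0.6104, -0.1638, 0.1422]
tool_rot: [0.602, 0.799, -0.001, -0.001]
ft_force: [-1.3, -0.1, -4.4]
grip_width: 0.043
t 15.98 pos [ 0.6104 -0.1638  0.1422] F [-1.3 -0.1 -4.4] w 0.043 shift [0.0001 0.0028 0.0252] turn [-0.002  0.     0.002] j6 1.03
```

```bash
python3 -m crank '0 0.002 0.004 -0.002 0 0.002 1;0 0 0.006 0 0 0 1;0 0 0 0 0 0 1'; python3 -c "
from h import *
todo(.613,-.163,.117,15.9)"
```

```text
clock: 16.23
eef_pos: [0.6123, -0.1633, 0.1308]
tool_rot: [0.603, 0.798, -0.0, -0.0]
ft_force: [0.0, 1.0, -3.1]
grip_width: 0.0429
t 16.23 pos [ 0.6123 -0.1633  0.1308] F [ 0.   1.  -3.1] w 0.0429 shift [0.0001 0.0008 0.0138] turn [-0.001 -0.    -0.001] j6 1.03
```

Underside is at about 45 mm with no side force. I continue gently to the catches.

```bash
python3 -m crank '0 0 0.006 0 0 0 1;0 0 0.004 0 0 0 1'; python3 -m crank '0 0 0.003 0 0 0 1'; python3 -m crank '0 0 0.003 0 0 0 1';  python3 -c "
from h import *
todo(.613,-.163,.1036,15.9)"
```

```text
clock: 16.4
eef_pos: [0.6134, -0.1633, 0.1209]
tool_rot: [0.603, 0.798, 0.001, 0.001]
ft_force: [0.3, 0.5, -3.1]
grip_width: 0.0434
clock: 16.48
eef_pos: [0.6138, -0.1634, 0.1177]
tool_rot: [0.603, 0.798, 0.001, 0.001]
ft_force: [-0.3, -0.8, 2.3]
grip_width: 0.0433
clock: 16.57
eef_pos: [0.6142, -0.1634, 0.1152]
tool_rot: [0.603, 0.798, 0.001, 0.002]
ft_force: [-1.0, 1.7, 3.0]
grip_width: 0.0434
t 16.57 pos [ 0.6142 -0.1634  0.1152] F [-1.   1.7  3. ] w 0.0434 shift [ 0.0008 -0.001   0.0116] turn [ 0.004  0.002 -0.   ] j6 1.03
```

Catch contact came exactly where expected (underside about 31 mm). I press it home.

```bash
python3 -m crank '0 -0.001 0.004 0.003 0.001 0 1;0 -0.0005 0.004 0 0 0 1'; python3 -m crank '0 0 0.004 0 0 0 1'; python3 -m crank '0 0 0.003 0 0 0 1;0 0 0 0 0 0 1';  python3 -c "
from h import *
todo(.613,-.163,.1036,15.9)"
```

```text
clock: 16.73
eef_pos: [0.614, -0.1636, 0.1093]
tool_rot: [0.602, 0.798, 0.001, 0.002]
ft_force: [-3.2, 2.0, 9.5]
grip_width: 0.0434
clock: 16.82
eef_pos: [0.6139, -0.1635, 0.1066]
tool_rot: [0.602, 0.798, 0.001, 0.002]
ft_force: [-4.8, 1.1, 8.3]
grip_width: 0.0431
clock: 16.98
eef_pos: [0.6137, -0.1634, 0.1039]
tool_rot: [0.602, 0.798, 0.002, 0.003]
ft_force: [0.8, 0.5, -6.3]
grip_width: 0.0433
t 16.98 pos [ 0.6137 -0.1634  0.1039] F [ 0.8  0.5 -6.3] w 0.0433 shift [ 0.0006 -0.0006  0.0003] turn [0.006 0.002 0.001] j6 1.03
```

```bash
python3 -m crank '0 0 0.002 0 0 0 1;0 0 0.001 0 0 0 1'; python3 -m crank '0 0 0 0 0 0 0;0 0 0 0 0 0 -1;0 0 0 0 0 0 -1;0 0 0 0 0 0 -1;0 0 -0.015 0 0 0 -1;0 0 -0.03 0 0 0 -1;0 0 -0.03 0 0 0 -1;0 0 -0.03 0 0 0 -1;0 0 0 0 0 0 -1'
python3 - <<'E'
from h import *
todo(.462,.194,.2,22.4)
c=load('w1.png')
E
```

```text
clock: 17.15
eef_pos: [0.6137, -0.1636, 0.102]
tool_rot: [0.602, 0.798, 0.002, 0.003]
ft_force: [-2.9, 1.8, 8.0]
grip_width: 0.0428
clock: 17.9
eef_pos: [0.6114, -0.164, 0.2065]
tool_rot: [0.603, 0.798, -0.001, 0.0]
ft_force: [0.6, -0.0, 0.8]
grip_width: 0.0854
t 17.9 pos [ 0.6114 -0.164   0.2065] F [ 0.6 -0.   0.8] w 0.0854 shift [ 0.3852 -0.0457  0.0062] turn [-0.001  0.001 -0.114] j6 1.03
```

```bash
python3 -m crank '0.025 -0.003 0 0 0 0 -1;0.037 -0.0045 0 0 0 0 -1;0.037 -0.0045 0 0 0 0 -1;0.037 -0.0045 0 0 0 0 -1;0.037 -0.0045 0 0 0 0 -1;0.037 -0.0045 0 0 0 0 -1;0.037 -0.0045 0 0 0 0 -1;0.037 -0.0045 0 0 0 0 -1;0.037 -0.0045 0 0 0 0 -1;0.03 -0.003 0 0 0 0 -1;0.02 -0.002 0 0 0 -0.057 -1;0.01 -0.001 0 0 0 -0.057 -1;0 0 0 0 0 0 -1'
python3 - <<'E'
from h import *
todo(.462,.194,.14,22.4)
E
```

```text
clock: 18.98
eef_pos: [0.4637, 0.202, 0.2033]
tool_rot: [0.557, 0.83, 0.003, 0.008]
ft_force: [-0.2, -0.5, -1.0]
grip_width: 0.0856
t 18.98 pos [0.4637 0.202  0.2033] F [-0.2 -0.5 -1. ] w 0.0856 shift [-0.0061 -0.0054  0.0633] turn [ 0.013  0.009 -0.002] j6 1.6
```

```bash
python3 -m crank '-0.006 -0.005 0.01 0.013 0.009 -0.002 -1;0 -0.001 0.025 0.003 0 0 -1;0 -0.001 0.02 0.002 0 0 -1;0 0 0 0 0 0 -1'
python3 - <<'E'
from h import *
todo(.462,.194,.085,22.4)
E
```

```text
clock: 19.32
eef_pos: [0.4613, 0.1912, 0.1462]
tool_rot: [0.558, 0.83, -0.001, -0.0]
ft_force: [-1.3, 0.0, 0.2]
grip_width: 0.0855
t 19.32 pos [0.4613 0.1912 0.1462] F [-1.3  0.   0.2] w 0.0855 shift [0.0024 0.0019 0.0612] turn [-0.003  0.001 -0.005] j6 1.58
```

```bash
python3 -m crank '0.0024 0.001 0.01 -0.002 0 -0.005 -1;0 -0.001 0.018 0.002 0 0 -1;0 -0.001 0.015 0.002 0 0 -1;0 0 0 0 0 0 -1'
python3 - <<'E'
from h import *
todo(.462,.194,.085,22.4)
E
```

```text
clock: 19.65
eef_pos: [0.4612, 0.1869, 0.1015]
tool_rot: [0.561, 0.828, -0.004, -0.001]
ft_force: [-0.4, -0.7, 0.8]
grip_width: 0.0852
t 19.65 pos [0.4612 0.1869 0.1015] F [-0.4 -0.7  0.8] w 0.0852 shift [0.0064 0.0035 0.0164] turn [-0.007  0.002 -0.011] j6 1.58
```

```bash
python3 -m crank '0.0065 0.0035 0.008 -0.007 0.002 -0.011 -1;0.001 0 0.008 0 0 0 -1;0 0 0 0 0 0 -1'
python3 - <<'E'
from h import *
todo(.462,.194,.085,22.4)
E
```

```text
clock: 19.9
eef_pos: [0.4634, 0.192, 0.0862]
tool_rot: [0.559, 0.829, -0.0, 0.0]
ft_force: [-0.1, -0.8, -0.3]
grip_width: 0.0858
t 19.9 pos [0.4634 0.192  0.0862] F [-0.1 -0.8 -0.3] w 0.0858 shift [ 0.0024 -0.0006  0.0012] turn [-0.     0.001 -0.007] j6 1.58
```

```bash
python3 -m crank '0.0024 -0.0006 0.001 0 0.001 -0.007 -1;0 0 0 0 0 0 0;0 0 0 0 0 0 1;0 0 0 0 0 0 1;0 0 0 0 0 0 1;0 0 0 0 0 0 1;0 0 0 0 0 0 1'
python3 - <<'E'
from h import *
todo(.462,.194,.085,22.4)
E
```

```text
clock: 20.48
eef_pos: [0.4633, 0.193, 0.0881]
tool_rot: [0.557, 0.83, 0.001, 0.001]
ft_force: [-0.1, -0.5, -2.4]
grip_width: 0.0432
t 20.48 pos [0.4633 0.193  0.0881] F [-0.1 -0.5 -2.4] w 0.0432 shift [ 0.0014 -0.0008  0.0031] turn [ 0.002  0.    -0.002] j6 1.58
```

```bash
python3 -m crank '0 0 -0.01 0 0 0 1;0 0 -0.02 0 0 0 1;0 0 -0.03 0 0 0 1;0 0 -0.03 0 0 0 1;0 0 -0.015 0 0 0 1;-0.02 0.024 0 0 0 0 1;-0.024 0.028 0 0 0 0 1;-0.024 0.028 0 0 0 0 1;-0.024 0.028 0 0 0 0 1;0 0 0 0 0 0.097 1;0 0 0 0 0 0.097 1;0 0 0 0 0 0 1'
python3 - <<'E'
from h import *
todo(.6035,.1484,.17,11.3)
E
```

```text
clock: 21.48
eef_pos: [0.5993, 0.146, 0.198]
tool_rot: [0.637, 0.771, -0.004, -0.002]
ft_force: [-0.7, 0.1, -2.1]
grip_width: 0.0432
t 21.48 pos [0.5993 0.146  0.198 ] F [-0.7  0.1 -2.1] w 0.0432 shift [0.0016 0.0048 0.0279] turn [-0.008  0.002 -0.007] j6 1.62
```

```bash
python3 -m crank '0.0015 0.0045 0.01 -0.008 0.002 -0.007 1;0 -0.001 0.012 0.001 0 0 1;0 0 0 0 0 0 1'
python3 - <<'E'
from h import *
todo(.6035,.1484,.165,11.3)
o=readout.get_obs(); M=R.from_quat(o['tool_rot']).as_matrix(); e=o['eef_pos']
snap('wrist','w4.png'); 
# far top edge of pack at 3 columns: strongest dark->grey step
im=cv2.cvtColor(cv2.imread('pics/w4.png'),cv2.COLOR_BGR2GRAY).astype(int); c=load('w4.png')
for f in('w3.png','w4.png'):
    g=cv2.cvtColor(cv2.imread('pics/'+f),cv2.COLOR_BGR2GRAY).astype(int)
    for u in(280,300,340,355): print(f,u,[ (v,int(g[v+2,u]-g[v-2,u])) for v in range(165,225) if abs(g[v+2,u]-g[v-2,u])>30])
cv2.imwrite('pics/v4.png',cv2.resize(cv2.imread('pics/w4.png')[160:400,200:440],(480,480),interpolation=2))
E
```

```text
clock: 21.73
eef_pos: [0.6019, 0.148, 0.1759]
tool_rot: [0.631, 0.776, -0.001, -0.001]
ft_force: [-1.7, 0.1, -4.1]
grip_width: 0.0433
t 21.73 pos [0.6019 0.148  0.1759] F [-1.7  0.1 -4.1] w 0.0433 shift [0.0001 0.0016 0.0109] turn [-0.002 -0.     0.008] j6 1.61
w3.png 280 [(177, 35), (184, 41), (185, 48), (186, 50), (187, 43), (192, 32)]
w3.png 300 [(184, 48), (185, 56), (186, 60), (187, 38), (193, 31)]
w3.png 340 [(184, 46), (185, 57), (186, 56), (187, 38), (192, 33)]
w3.png 355 [(171, -45), (172, -89), (173, -107), (174, -93), (175, -58), (183, 31), (184, 49), (185, 53), (186, 54), (187, 34), (193, 31)]
w4.png 280 [(173, 31), (174, 36), (178, -32), (181, 45), (182, 48), (183, 47), (184, 35)]
w4.png 300 [(181, 50), (182, 46), (183, 50), (184, 31)]
w4.png 340 [(166, -31), (180, 34), (181, 50), (182, 56), (183, 47), (188, 31)]
w4.png 355 [(170, -38), (171, -68), (172, -85), (173, -76), (174, -48), (180, 38), (181, 49), (182, 52), (183, 47), (191, 35), (192, 33)]
```

View pics/v4.png

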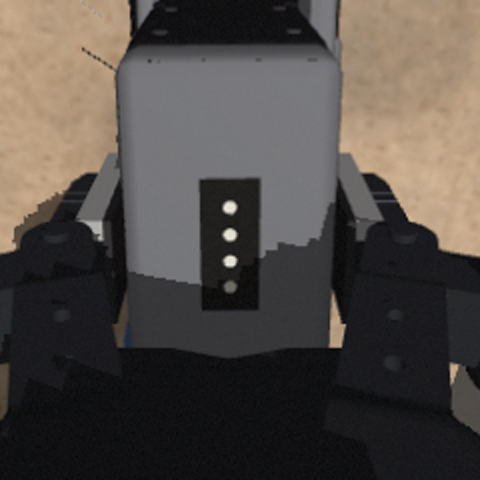

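The pack is square in the jaws, its far edge at row 182 and the indicator centred at about row 282. I compare this with the first pack to get the along-jaw offset.

Run:
```python
from h import *
o=readout.get_obs(); M=R.from_quat(o['tool_rot']).as_matrix(); e=o['eef_pos']
c=load('w4.png'); P=onz(c,[(300,182),(340,182),(315,282)],e[2]+.0119); print(((P-e)@M).round(4))
c=load('w3.png'); e3=np.array([.6119,-.1618,.1667]); a=np.radians(15.9); T=np.array([[-np.sin(a),np.cos(a),0],[np.cos(a),np.sin(a),0],[0,0,-1]]).T
P=onz(c,[(300,185.5),(340,185.5),(315,287.4)],e3[2]+.0144); print(((P-e3)@T).round(4))
```

```text
[[ 0.0429 -0.0067 -0.0119]
 [ 0.0429  0.0079 -0.0119]
 [ 0.0021 -0.0012 -0.0119]]
[[ 0.042  -0.0062 -0.0144]
 [ 0.042   0.0083 -0.0144]
 [ 0.0006 -0.0006 -0.0144]]
```

```bash
python3 -m crank '-0.002 0.001 0.006 -0.002 0 0.008 1;0 -0.001 0.008 0.001 0 0 1;0 0 0 0 0 0 1'; python3 -c "
from h import *
todo(.6039,.1464,.145,11.3)"
```

```text
clock: 22.03
eef_pos: [0.6028, 0.1468, 0.1644]
tool_rot: [0.633, 0.774, 0.001, 0.001]
ft_force: [-0.1, 0.9, -2.9]
grip_width: 0.0435
t 22.03 pos [0.6028 0.1468 0.1644] F [-0.1  0.9 -2.9] w 0.0435 shift [-0.0006  0.0009  0.0194] turn [ 0.003 -0.001  0.002] j6 1.61
```

```bash
python3 -m crank '0 0 0.007 0.003 -0.001 0.002 1;0 0 0.007 0 0 0 1;0 0 0 0 0 0 1'; python3 -c "
from h import *
todo(.6039,.1464,.135,11.3)"
```

```text
clock: 22.28
eef_pos: [0.6029, 0.147, 0.15]
tool_rot: [0.634, 0.774, 0.0, 0.0]
ft_force: [-0.3, -0.6, -4.2]
grip_width: 0.0432
t 22.28 pos [0.6029 0.147  0.15  ] F [-0.3 -0.6 -4.2] w 0.0432 shift [-0.0008  0.0009  0.015 ] turn [0.001 0.    0.001] j6 1.61
```

```bash
python3 -m crank '-0.0005 0 0.005 0 0 0 1;0 0 0.006 0 0 0 1'; python3 -m crank '0 0 0.005 0 0 0 1';python3 -m crank '0 0 0.005 0 0 0 1'; python3 -c "
from h import *
todo(.6039,.1464,.119,11.3)"
```

```text
clock: 22.45
eef_pos: [0.6036, 0.1467, 0.1392]
tool_rot: [0.634, 0.774, 0.001, 0.001]
ft_force: [0.5, 0.0, -3.1]
grip_width: 0.0433
clock: 22.53
eef_pos: [0.6037, 0.1467, 0.1336]
tool_rot: [0.634, 0.774, 0.001, 0.001]
ft_force: [-0.5, -0.2, -3.6]
grip_width: 0.0433
clock: 22.62
eef_pos: [0.6042, 0.1468, 0.1283]
tool_rot: [0.634, 0.774, 0.001, 0.001]
ft_force: [1.9, 0.3, -2.3]
grip_width: 0.0431
t 22.62 pos [0.6042 0.1468 0.1283] F [ 1.9  0.3 -2.3] w 0.0431 shift [-0.0003 -0.0004  0.0093] turn [0.004 0.    0.001] j6 1.61
```

```bash
python3 -m crank '0 0 0.005 0.003 0 0 1;0 0 0.005 0 0 0 1'; python3 -m crank '0 0 0.004 0 0 0 1;0 0 0.004 0 0 0 1';python3 -m crank '0 0 0.004 0 0 0 1';python3 -m crank '0 0 0.003 0 0 0 1;0 0 0 0 0 0 1'; python3 -c "
from h import *
todo(.6039,.1464,.106,11.3)"
```

```text
clock: 22.78
eef_pos: [0.6059, 0.1471, 0.1183]
tool_rot: [0.634, 0.774, 0.002, 0.002]
ft_force: [-0.8, 0.6, 3.2]
grip_width: 0.0428
clock: 22.95
eef_pos: [0.6062, 0.1472, 0.1112]
tool_rot: [0.634, 0.774, 0.002, 0.002]
ft_force: [-1.9, -1.5, 7.9]
grip_width: 0.0432
clock: 23.03
eef_pos: [0.6061, 0.1472, 0.1081]
tool_rot: [0.634, 0.774, 0.003, 0.002]
ft_force: [-2.7, -0.6, 5.2]
grip_width: 0.0431
clock: 23.2
eef_pos: [0.606, 0.1472, 0.1053]
tool_rot: [0.634, 0.774, 0.003, 0.002]
ft_force: [1.3, 0.1, -2.3]
grip_width: 0.043
t 23.2 pos [0.606  0.1472 0.1053] F [ 1.3  0.1 -2.3] w 0.043 shift [-0.0003 -0.0022 -0.0007] turn [0.007 0.    0.001] j6 1.61
```

```bash
python3 -m crank '0 -0.001 0.003 0 0 0 1;0 0 0.001 0 0 0 1'; python3 -m crank '0 0 0 0 0 0 0;0 0 0 0 0 0 -1;0 0 0 0 0 0 -1;0 0 0 0 0 0 -1;0 0 -0.015 0 0 0 -1;0 0 -0.03 0 0 0 -1;0 0 -0.03 0 0 0 1;0 0 0 0 0 0 1;0 0 0 0 0 0 1;0 0 0 0 0 0 1;0 0 0 0 0 0 1'; python3 -c "
from h import *
todo(.6039,.1464,.136,11.3)"
```

```text
clock: 23.37
eef_pos: [0.6059, 0.1472, 0.1035]
tool_rot: [0.634, 0.774, 0.004, 0.003]
ft_force: [-4.5, -2.1, 9.5]
grip_width: 0.0435
clock: 24.28
eef_pos: [0.6036, 0.1467, 0.1775]
tool_rot: [0.633, 0.774, 0.002, 0.002]
ft_force: [-0.1, 0.0, -0.7]
grip_width: 0.0252
t 24.28 pos [0.6036 0.1467 0.1775] F [-0.1  0.  -0.7] w 0.0252 shift [-0.0004  0.      0.0415] turn [0.005 0.    0.001] j6 1.61
```

```bash
python3 -m crank '0 0 0 0 0 0 1;0 -0.001 0.012 0.005 0 0 1;0 -0.001 0.012 0 0 0 1;0 -0.001 0.01 0 0 0 1'; for i in 1; do python3 -m crank '0 0 0.003 0 0 0 1'; python3 -m crank '0 0 0.002 0 0 0 1'; python3 -m crank '0 0 0.002 0 0 0 1'; python3 -m crank '0 0 0.002 0 0 0 1';done | grep -E 'eef_pos|force'
```

```text
clock: 24.62
eef_pos: [0.6004, 0.1461, 0.1398]
tool_rot: [0.633, 0.774, -0.001, -0.001]
ft_force: [0.4, 0.5, -0.8]
grip_width: 0.0003
eef_pos: [0.5986, 0.1456, 0.1335]
ft_force: [-0.1, -0.5, 7.2]
eef_pos: [0.5991, 0.1458, 0.1319]
ft_force: [-2.1, -0.0, 28.0]
eef_pos: [0.5998, 0.146, 0.1321]
ft_force: [-6.0, -1.1, 21.4]
eef_pos: [0.6003, 0.1461, 0.1323]
ft_force: [-4.1, -0.7, 13.0]
```

Contact on the left pack's top is at about 0.117 m, stopping at 0.115, so that pack is home. Next, the same check on the right pack.

```bash
python3 -m crank '0 0 -0.02 0 0 0 1;0 0 -0.03 0 0 0 1;0 0 -0.02 0 0 0 1;-0.03 -0.006 0 0 0 0 1;-0.037 -0.006 0 0 0 0 1;-0.037 -0.006 0 0 0 0 1;-0.037 -0.006 0 0 0 0 1;-0.037 -0.006 0 0 0 0 1;-0.037 -0.006 0 0 0 0 1;-0.037 -0.006 0 0 0 0 1;-0.037 -0.006 0 0 0 0 1;-0.016 0 0 0 0 -0.08 1;0 0 0 0 0 0 1'; python3 -c "
from h import *
todo(.612,-.162,.136,15.9)"
```

```text
clock: 26.03
eef_pos: [0.6128, -0.1729, 0.1963]
tool_rot: [0.597, 0.802, -0.003, -0.004]
ft_force: [0.9, -0.0, 0.1]
grip_width: -0.0001
t 26.03 pos [ 0.6128 -0.1729  0.1963] F [ 0.9 -0.   0.1] w -0.0001 shift [0.0105 0.003  0.0603] turn [-0.011 -0.003  0.013] j6 1.01
```

```bash
python3 -m crank '0.01 0.002 0.015 -0.011 -0.003 0 1;0 0 0.018 0 0 0 1;0 0 0.018 0 0 0 1;0 0 0.004 0 0 0 1;0 0 0 0 0 0 1' | grep -E 'eef_pos|force'; for i in 1; do python3 -m crank '0 0 0.003 0 0 0 1'; python3 -m crank '0 0 0.002 0 0 0 1'; python3 -m crank '0 0 0.002 0 0 0 1'; done | grep -E 'eef_pos|force'
```

```text
eef_pos: [0.6106, -0.1621, 0.1367]
ft_force: [0.8, -0.3, -0.5]
eef_pos: [0.6107, -0.1613, 0.134]
ft_force: [-0.7, -0.3, 7.8]
eef_pos: [0.6114, -0.1611, 0.1335]
ft_force: [-2.4, -0.5, 8.2]
eef_pos: [0.6122, -0.161, 0.1338]
ft_force: [-3.4, 0.5, 8.9]
```

```bash
python3 -m crank '0 0 -0.02 0 0 0 1;0 0 -0.03 0 0 0 1;0 0 -0.035 0 0 0 1;0.03 -0.01 -0.03 0 0 0 1;0.037 -0.01 0 0 0 0 1;0.037 -0.01 0 0 0 0 1;0.037 -0.01 0 0 0 0 1;0 0 0 0 0 0 1;0 0 0 0 0 0 1;0 0 0 0 0 0 1'
python3 - <<'E'
from h import *
snap('side','d5.png');im=cv2.imread('pics/d5.png');cv2.imwrite('pics/d5c.png',cv2.resize(im[60:360,130:530],(800,600),interpolation=2))
E
```

```text
clock: 27.53
eef_pos: [0.5366, -0.0312, 0.2618]
tool_rot: [0.601, 0.799, 0.007, 0.008]
ft_force: [0.5, 0.9, 0.4]
grip_width: -0.0003
```

View pics/d5c.png

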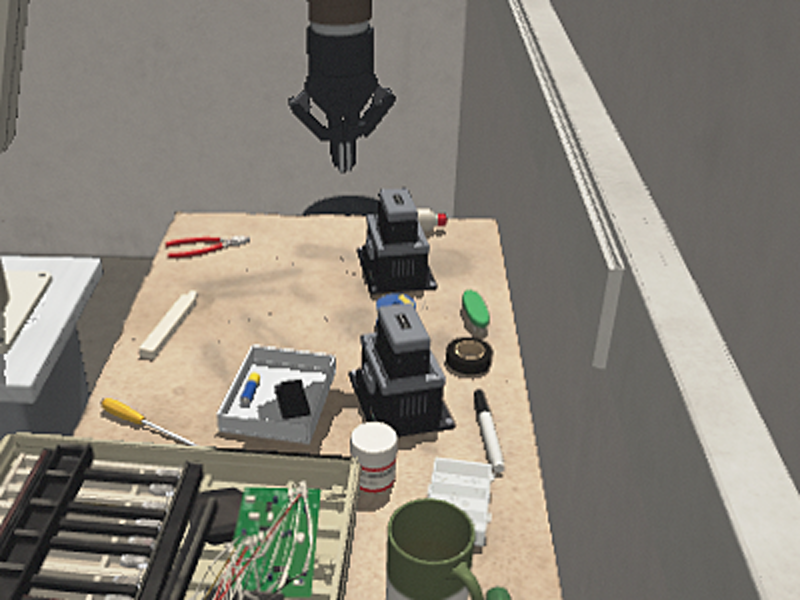

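Both packs sit upright and level in the docks at (397,235) and (403,345). The cover is in the tray at (293,397), and bottle, reel and jar look undisturbed. The arm is clear, so I hand in.

```bash
python3 -c "
from h import *
order.job_done()"
```

```text
the job is handed in; nothing more can be done
```

Both packs are pushed home, one in each dock, and the leftover cover is in the tray. I handed the job in at about 27.6 s; no verdict was reported.

- **Feeling the docks:** The left dock's plate was bare. It gave way springily at about 6 to 11 N, starting at its free height. My first try there, with the jaws across the well, drifted into the side wall and stopped hard at about 51 N of wrist force. I backed off and turned the jaws along the well before feeling again. I did not push down to the plate in the right dock. I found the cover there by camera and gripped its tab.
- **Cover:** It was gripped by its tab, lifted out and set in the tray clear of the dry cell. I let go about 10 mm above the tray floor, so it dropped that far. The pictures show it lying inside.
- **Packs:** Each met the catches at the expected height and snapped in. With the grip released, a push on each top with shut fingertips met it at about 117 mm, which puts the undersides at about 17 mm under that load.
- **Last picture:** Both packs stand upright, and the reel, jar and bottle look undisturbed. I judged the bystanders by eye and did not measure them again.

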